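# Spice jars from the block to the rack

## Task

Lift the two brown-capped spice jars straight up out of their pockets in the dark wooden block by their caps, carry them upright over the rail of the light wooden rack and set each down on the rack's floor behind the rail, next to the black-capped spice jar; do not let them drop. All three spice jars must end standing upright in the rack; leave the white jar in the block and do not disturb the black-capped jar or anything else on the worktop.

Things in the scene. Friction and masses are not known exactly. Their poses are not given: they have to be found in the camera images.
- block: Dark wooden storage block, fixed to the worktop, 72 (x) x 216 (y) x 75 mm high; origin at the centre of its underside, z up. Three round pockets in a row along its y axis, at y = -70, 0 and +70 mm, each 44 mm wide and 66 mm deep (floor 9 mm above the underside). A jar stands in every pocket with 1.5 mm play all round, its top 39 mm proud of the block, so that only cap and neck can be gripped; caps of neighbours are 29 mm apart, and the long sides of the block are free.
- rack: Low light-wood spice rack, fixed to the worktop, 82 (x) x 284 (y) mm; origin at the centre of its underside, z up, front is -x. Flat floor 10 mm above the underside, clear inside 58 mm (x from -29 to +29 mm) by 264 mm (y from -132 to +132 mm). Front: retaining rail, a steel rod whose top is 50 mm above the underside; back board 60 mm high and end cheeks 65 mm high.
- spice_a_mid (a point): Spice jar with dark brown cap (reddish or bluish print on its top), in one of the block's pockets at the start: to be moved. 41 mm in diameter, 105 mm tall, about 0.11 kg. The point is on its axis, half-way up (52.5 mm above its underside); z is up its axis. The cap is the top 21 mm, as wide as the glass body below it (a straight cylinder).
- spice_b_mid (a point): The other spice jar with dark brown cap, in another pocket of the block: to be moved. 41 mm in diameter, 105 mm tall, about 0.11 kg. The point is on its axis, half-way up (52.5 mm above its underside); z is up its axis. The cap is the top 21 mm, as wide as the glass body below it (a straight cylinder).
- spice_c_mid (a point): Spice jar with black cap that already stands in the rack, anywhere within 90 mm of the middle of its length. 41 mm in diameter, 105 mm tall, about 0.11 kg. The point is on its axis, half-way up (52.5 mm above its underside); z is up its axis. The cap is the top 21 mm, as wide as the glass body below it (a straight cylinder).
- white_jar_mid (a point): All-white jar with white ribbed cap, in the remaining pocket of the block; stays there. Same size: 41 mm in diameter, 105 mm tall, about 0.11 kg. The point is on its axis, half-way up (52.5 mm above its underside); z is up its axis. The cap is the top 21 mm, as wide as the glass body below it (a straight cylinder).
- mug_mid (a point): Blue and white mug, 78x112x92 mm, on the worktop; bystander. Point half-way up.
- tin_mid (a point): Flat gold and green tin, 86 mm wide, 40 mm high, on the worktop; bystander. Point half-way up.
- onion_mid (a point): Onion standing alone beyond the block and the rack, 61x63x68 mm; bystander. Point half-way up.
Not all that is in view belongs to the job. Leave any blue, purple or red look-alike of the part that bears spice_b_mid alone.

How it is judged:
By the outcome, as a careful person would: the job done as asked, in the order asked, and still so for the second after the job is handed in, with the robot touching nothing.
It also fails if it takes over 64 s, if anything falls off the work surface, if the arm or the gripper's body presses on something with over 40 N, if the wrist force passes 120 N, or if a joint passes its speed limit or range.

## Robot

A 6-joint arm with a two-finger parallel gripper is mounted at the origin on a cart in front of the work surface, level with it; the furniture and walls round the work are solid. World frame = base frame: x ahead of the robot, y to its left, z up, the work surface at z = 0. Lengths are in mm, angles in rad, forces in N, time in s.
With the tool pointing down it reaches from about 350 to 775 mm from the base axis. Payload 7.3 kg.
Tool frame: the origin (TCP) lies on the centre line of the jaws, within the pads' length; the fingertips stand finger_overhang ahead of it and the grasp point (between the pads) lies 8 mm behind it (finger_overhang is the distance from the TCP to the fingertips, in mm); z points along the fingers, y is the line along which they close (so a half turn about z gives the same grasp; the last joint's range is limited). The gripper opens to 92 mm and grips with 3 to 60 N. Pads are 19 mm wide; open, the fingers measure 130 mm over their backs; the gripper's body (75 mm by 190 mm) begins 47 mm behind the grasp point.
Start: joints at [-1.335, 0.342, 1.524, -0, 1.275, -0.146], TCP at [195.634, -487.208, 237.741] pointing down, gripper open.
Joint ranges: [-2.53, 2.53], [-0.77, 2.02], [0.04, 2.7], [-1, 4.14], [0.28, 2.66], [-3.11, 3.11]. Speed limits (rad/s): [2.57, 2.57, 3.14, 3.14, 3.14, 3.14].

## Interface

Orientations are given as [roll, pitch, yaw] about the fixed x, y, z axes, in that order (R = Rz(yaw) Ry(pitch) Rx(roll)).
In Python, from plant import get_obs, capture, close_job, finger_overhang gives the robot as it stands.
- The arm moves only by the shell command python3 -m inch 'ROWS'. ROWS is JSON, one flat list of numbers, 7 for each row, row after row: the turn, a rotation vector about the tool's x, y, z scaled (see below), then the shift along the tool's x, y, z scaled (see below), then the closure, from -1 (fully open) to 1 (shut). In form: [ax, ay, az, tx, ty, tz, gripper, ax, ay, az, tx, ty, tz, gripper, ...]. A call has 1 to 10 rows; each row shifts and turns the commanded pose from where the row before left it, along the tool's axes as they then stand; what a row does not reach is not made up. The controller multiplies each number of a shift by 0.8 m and each number of a turn by 1.5 rad. A row lasts 1/12 s, in which the tool goes at most 41.7 mm and 7.16 degrees, less where a joint would pass 70% of its speed; a pose out of reach is approached as far as the arm can. A call with a number of a shift or a turn outside -1 to 1 is refused whole. A call with a gripper value outside its range is refused whole. The fingers move at their own pace and stop on an object; the grip force is fixed at half the most. Time passes only in rows, so rows that do not move let the fingers close. It gives the time, the measured TCP pose, the force, the opening and the grip force at its end, in the units of the state.
- get_obs(): the state, without advancing time (a new reading comes with each control period).
- capture(name): name is "scene" or "top" or "wrist"; returns a dict with "image" (420x560x3 uint8, red, green, blue), "mtx" (3x3 intrinsics, pixels), "pose" (4x4, takes a point from camera to world coordinates). Camera axes: x right, y up, looking along -z (the intrinsics and any distortion apply to the point x, -y, -z); pixel columns grow to the right and rows downward; lengths in mm; the calibration is good to about 2 mm. A picture is of the moment at which its call begins. There is no depth.
- close_job(): hands the job in; it is judged then, once.
The state is a dict: "time": time; "joint_positions": joint angles; "dq": joint speeds; "tau": joint torques, N m; "tool_pos": TCP position; "tcp_rot": TCP orientation; "contact_force": force on the tool from outside, world axes, zero at the start; "moment": the same for the moment, N m; "grip_width": finger opening in mm; "finger_force": force on a finger pad.
Only numpy, scipy, OpenCV 4.12 (cv2) and the standard library are available. Lean on these libraries where they do the work, as an engineer would, in place of code of your own. Each camera call takes 0.05 s, during which the arm holds its last target. There are 200 camera calls.

## Working session

There is one attempt and no reset: what is moved stays moved. The work goes in short steps, Python scripts to look and compute and a shell command to move; the robot and the scene stay as the last step left them, time stands still between calls to the robot, and variables do not carry over. Pictures are saved under pics/ and viewed, at most 11 in all, crops included, and the job is handed in when it is done.

```bash
mkdir -p pics; cat > h.py <<'E'
import numpy as np, cv2
from plant import get_obs, capture, close_job, finger_overhang
def save(n,f):
    c=capture(n); cv2.imwrite(f'pics/{f}.png',c['image'][:,:,::-1]); np.savez(f'pics/{f}.npz',**{k:c[k] for k in('image','mtx','pose')}); return c
def load(f): return np.load(f'pics/{f}.npz')
def ray(c,u,v):
    d=np.linalg.inv(c['mtx'])@[u,v,1.]; d=np.array([d[0],-d[1],-d[2]]); P=c['pose']
    d=P[:3,:3]@d; return P[:3,3],d/np.linalg.norm(d)
def onz(c,u,v,z):
    o,d=ray(c,u,v); return o+d*(z-o[2])/d[2]
def tri(*rs):
    A=np.zeros((3,3));b=np.zeros(3)
    for o,d in rs:
        M=np.eye(3)-np.outer(d,d);A+=M;b+=M@o
    p=np.linalg.solve(A,b); return p,[np.linalg.norm((np.eye(3)-np.outer(d,d))@(p-o)) for o,d in rs]
def proj(c,p):
    P=c['pose'];q=P[:3,:3].T@(np.asarray(p)-P[:3,3]);q=c['mtx']@[q[0],-q[1],-q[2]];return q[:2]/q[2]
E
python3 - <<'E'
from h import *
a=save('scene','s0');b=save('top','t0')
for c in(a,b): print(c['mtx'].round(1).tolist(),c['pose'].round(3).tolist(),c.keys())
o=get_obs();print(o,finger_overhang)
E
```

```text
[[391.1, 0.0, 273.6], [0.0, 391.1, 210.5], [0.0, 0.0, 1.0]] [[0.907, 0.187, -0.377, 118.409], [-0.42, 0.447, -0.79, -946.143], [0.02, 0.875, 0.484, 586.838], [0.0, 0.0, 0.0, 1.0]] dict_keys(['image', 'mtx', 'pose'])
[[526.3, 0.0, 284.8], [0.0, 526.3, 218.2], [0.0, 0.0, 1.0]] [[-0.328, 0.809, -0.489, -287.918], [-0.945, -0.289, 0.157, 145.577], [-0.014, 0.513, 0.858, 1501.967], [0.0, 0.0, 0.0, 1.0]] dict_keys(['image', 'mtx', 'pose'])
{'time': 0.1, 'joint_positions': array([-1.33500416e+00,  3.42631550e-01,  1.52489122e+00,  1.55162470e-05,
        1.27539930e+00, -1.46014582e-01]), 'dq': array([ 0.00043067, -0.00121886, -0.00165004, -0.00158831, -0.00145394,
       -0.00023738]), 'tau': array([ 1.56935519e-03, -4.32004344e+01, -2.44693798e+01,  7.19295605e-02,
        5.25985903e-02, -5.16290925e-05]), 'tool_pos': array([ 195.55277234, -486.86090769,  237.13617299]), 'tcp_rot': array([-3.14027954e+00, -2.08105577e-04,  3.81802088e-01]), 'contact_force': array([-0.22280616, -0.51857585, -0.28847162]), 'moment': array([ 0.00816838,  0.01470011, -0.00898393]), 'finger_force': 0.0, 'grip_width': 91.4839734417287} 11.0
```

View pics/s0.png

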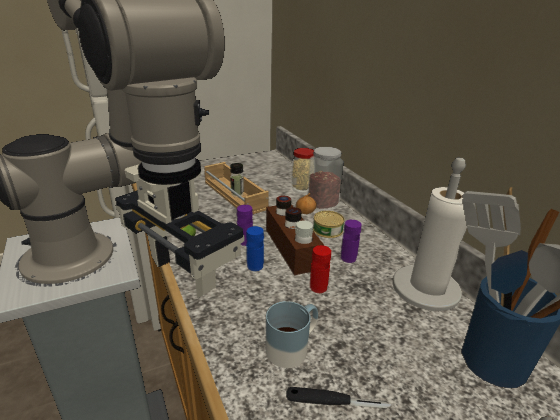

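View pics/t0.png

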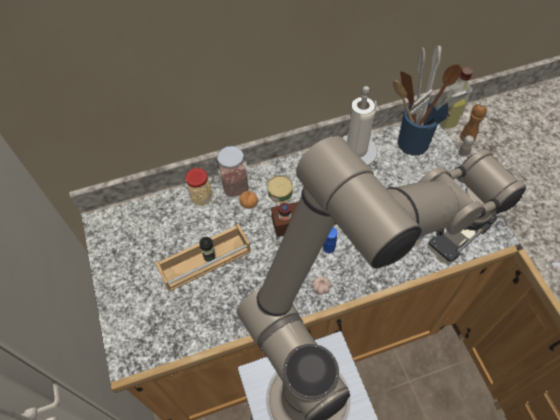

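The scene view shows the block with two brown caps at about (284,202) and (294,214), and the white jar at (304,231). The rack is at (235,187) with the black cap at (237,169). In the top view the rack is at (205,257) with the black cap at (206,243); the arm hides most of the block. The blue, purple and red cylinders stand apart on the worktop and are the look-alikes.

```bash
python3 - <<'E'
from h import *
s=load('s0');t=load('t0')
for n,u,v,z in[('b1',284,199,114),('b2',294,213,114),('w',304,228,114),('c',237,166,115),('blue',255,229,100),('red',320,248,100),('purL',245,207,100),('purR',351,222,100),('onion',306,205,35),('rackL',206,170,50),('rackR',243,205,50),('mug',289,310,92)]: print(n,onz(s,u,v,z).round())
print('t');
for n,u,v,z in[('cap?',285,210,114),('c',206,241,115),('r1',158,264,60),('r2',246,231,60),('r3',251,252,50),('r4',168,284,50),('onion',249,200,35),('blue',331,230,100),('garlic?',321,285,20)]: print(n,onz(t,u,v,z).round())
p,e=tri(ray(s,237,166),ray(t,206,241));print('c tri',p.round(),np.round(e,1))
im=cv2.imread('pics/s0.png')[120:280,190:370];cv2.imwrite('pics/s0c.png',cv2.resize(im,None,fx=4,fy=3.7,interpolation=cv2.INTER_CUBIC)[:600])
E
```

```text
b1 [ 538. -128.  114.]
b2 [ 528. -206.  114.]
w [ 516. -278.  114.]
c [501. 128. 115.]
blue [ 419. -217.  100.]
red [ 520. -346.  100.]
purL [ 437. -106.  100.]
purR [ 649. -279.  100.]
onion [652. -52.  35.]
rackL [442. 283.  50.]
rackR [468.  -6.  50.]
mug [ 374. -484.   92.]
t
cap? [ 530. -118.  114.]
c [506. 141. 115.]
r1 [509. 299.  60.]
r2 [530.  13.  60.]
r3 [458.  19.  50.]
r4 [439. 286.  50.]
onion [653. -34.  35.]
blue [ 423. -230.  100.]
garlic? [ 295. -151.   20.]
c tri [507. 141. 110.] [1.4 1.4]
```

View pics/s0c.png

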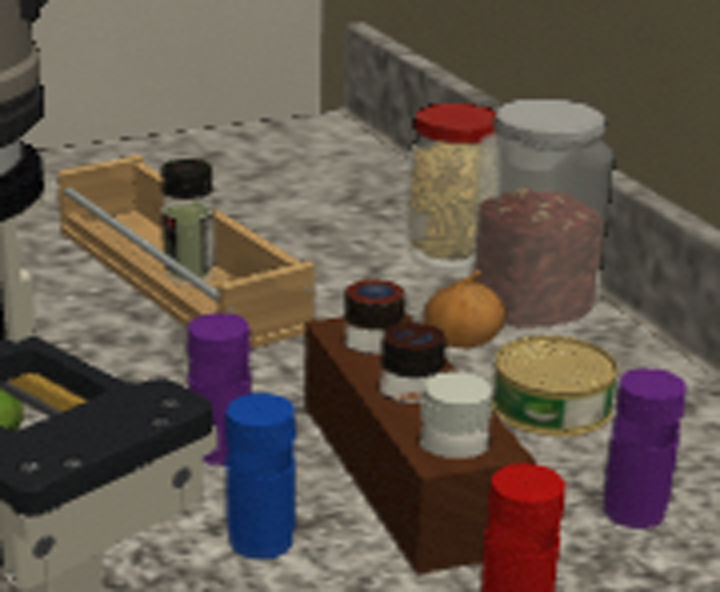

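Blue-print cap (284,202) and reddish-print cap (294,214) are both dark brown jars in the block, so they are the two to move. The other candidates don't fit: white in the block at (304,231), blue (255,249), purple (245,225) and (351,241), and red (320,269) standing on the worktop. The crop confirms this. I'll move above the block for a closer look.

```bash
python3 -m inch '[0,0,0,0.014,-0.006,-0.005,-1, 0,0,0,0.027,-0.011,-0.006,-1, 0,0,0,0.027,-0.011,-0.006,-1, 0,0,0,0.027,-0.011,-0.006,-1, 0,0,0,0.027,-0.011,-0.006,-1, 0,0,0,0.027,-0.011,-0.006,-1, 0,0,0,0.027,-0.011,-0.006,-1, 0,0,0,0.027,-0.011,-0.006,-1, 0,0,0,0.027,-0.011,-0.006,-1, 0,0,0,0.027,-0.011,-0.006,-1]'
python3 -m inch '[0,0,0,0.027,-0.011,-0.006,-1, 0,0,0,0.027,-0.011,-0.006,-1, 0,0,0,0.027,-0.011,-0.006,-1, 0,0,0,0.027,-0.011,-0.006,-1, 0,0,0,0.027,-0.011,-0.006,-1, 0,0,0,0.027,-0.011,-0.006,-1, 0,0,0,0.027,-0.011,-0.006,-1, 0,0,0,0.027,-0.011,-0.006,-1, 0,0,0,0.027,-0.011,-0.006,-1, 0,0,0,0.014,-0.006,-0.004,-1]'
python3 -m inch '[0,0,-0.07,0,0,0,-1, 0,0,-0.07,0,0,0,-1, 0,0,-0.07,0,0,0,-1, 0,0,-0.07,0,0,0,-1, 0,0,-0.07,0,0,0,-1, 0,0,-0.07,0,0,0,-1, 0,0,-0.07,0,0,0,-1, 0,0,-0.07,0,0,0,-1, 0,0,-0.07,0,0,0,-1, 0,0,-0.07,0,0,0,-1]'
python3 - <<'E'
from h import *
c=save('wrist','w1');print(c['mtx'].round(1).tolist(),c['pose'].round(3).tolist());o=get_obs();print(o['tool_pos'],o['tcp_rot'],o['joint_positions'])
E
```

```text
time: 0.93
tool_pos: [356.1, -330.8, 285.4]
tcp_rot: [-3.141, -0.0, 0.382]
contact_force: [0.5, -0.4, 0.2]
grip_width: 91.8
finger_force: 0.0
time: 1.77
tool_pos: [515.9, -175.5, 331.8]
tcp_rot: [-3.141, -0.001, 0.384]
contact_force: [0.0, 0.6, -0.6]
grip_width: 91.8
finger_force: 0.0
time: 2.6
tool_pos: [514.3, -177.8, 331.3]
tcp_rot: [-3.141, -0.0, 1.437]
contact_force: [1.2, 0.1, -0.0]
grip_width: 91.8
finger_force: 0.0
[[375.8, 0.0, 284.1], [0.0, 375.8, 209.8], [0.0, 0.0, 1.0]] [[0.991, 0.127, 0.039, 524.205], [-0.133, 0.952, 0.276, -103.678], [-0.002, -0.278, 0.96, 478.0], [0.0, 0.0, 0.0, 1.0]]
[ 514.23444539 -177.7932224   331.30366235] [-3.14093149e+00  8.74967262e-06  1.44303373e+00] [-4.73625649e-01  3.25533291e-01  1.29185629e+00 -2.32617007e-04
  1.52482212e+00 -3.45852282e-01]
```

View pics/w1.png

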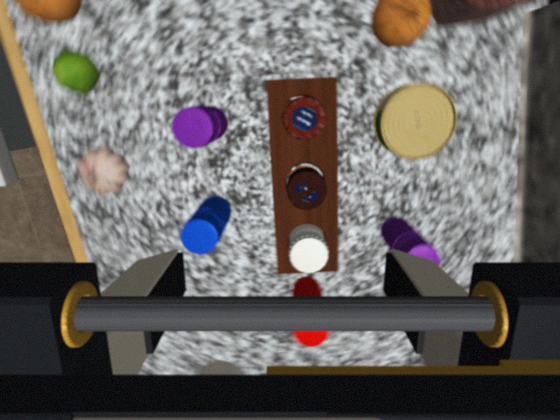

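The wrist view, looking down on the block, shows a red-print brown cap at (302,118), a blue-print brown cap at (306,188) and a white cap at (309,253). Next I'll take a second view for the heights, then two views of the rack.

```bash
cat >> h.py <<'E'
def circ(c,u,v,r=30,thr=(0,0)):
    g=cv2.medianBlur(cv2.cvtColor(c['image'],cv2.COLOR_RGB2GRAY),3)
    x0,y0=int(u-r),max(int(v-r),0);k=g[y0:int(v+r),x0:int(u+r)]
    h=cv2.HoughCircles(k,cv2.HOUGH_GRADIENT,1.5,60,param1=120,param2=12,minRadius=16,maxRadius=26)
    return None if h is None else h[0,0]+[x0,y0,0]
E
python3 -m inch '[0,0,0,0.015,0,0,-1, 0,0,0,0.025,0,0,-1, 0,0,0,0.03,0,0,-1, 0,0,0,0.025,0,0,-1, 0,0,0,0.015,0,0,-1, 0,0,0,0,0,0,-1]'
python3 - <<'E'
from h import *
c=save('wrist','w2')
E
python3 -m inch '[0,0,0,0.015,0,0,-1, 0,0,0,0.03,0,0,-1, 0,0,0,0.03,0,0,-1, 0,0,0,0.03,0,0,-1, 0,0,0,0.03,0,0,-1, 0,0,0,0.03,0,0,-1, 0,0,0,0.015,0,0,-1, 0,0,0,0,0,0,-1]'
python3 - <<'E'
from h import *
c=save('wrist','w3')
E
python3 -m inch '[0,0,0,0.015,0,0,-1, 0,0,0,0.03,0,0,-1, 0,0,0,0.03,0,0,-1, 0,0,0,0.03,0,0,-1, 0,0,0,0.015,0,0,-1, 0,0,0,0,0,0,-1]'
python3 - <<'E'
from h import *
save('wrist','w4');o=get_obs();print(o['tool_pos'],o['tcp_rot'])
a,b=load('w1'),load('w2')
for u,v in[(302,118),(306,188),(309,253)]:
    q=proj(b,onz(a,u,v,114)); print('pred in w2',q.round(),circ(a,u,v),circ(b,*q))
ims=[cv2.imread(f'pics/w{i}.png')for i in(2,3,4)]
m=np.vstack([np.hstack([ims[0],ims[1]]),np.hstack([ims[2],ims[2]*0])])
cv2.imwrite('pics/m.png',cv2.resize(m,(800,600),interpolation=cv2.INTER_AREA))
E
```

```text
time: 3.15
tool_pos: [526.9, -88.3, 331.5]
tcp_rot: [3.141, -0.001, 1.433]
contact_force: [-0.6, -0.9, 0.0]
grip_width: 92.0
finger_force: 0.0
time: 3.87
tool_pos: [546.9, 53.4, 331.1]
tcp_rot: [-3.141, -0.0, 1.433]
contact_force: [-0.3, -0.0, 0.2]
grip_width: 91.7
finger_force: 0.0
time: 4.42
tool_pos: [560.2, 148.1, 331.0]
tcp_rot: [-3.141, -0.0, 1.433]
contact_force: [-0.2, 0.3, -0.3]
grip_width: 91.8
finger_force: 0.0
[560.13018104 146.77074976 331.02397346] [-3.14129399e+00  7.24563423e-04  1.43266415e+00]
pred in w2 [300. 210.] [314.75 100.75  25.  ] [300.75 203.25  21.25]
pred in w2 [304. 271.] [305.25       187.25        20.64999962] [304.75 270.25  21.25]
pred in w2 [307. 329.] [308.25       255.25        18.54999924] [310.75       354.25        25.14999962]
```

View pics/m.png

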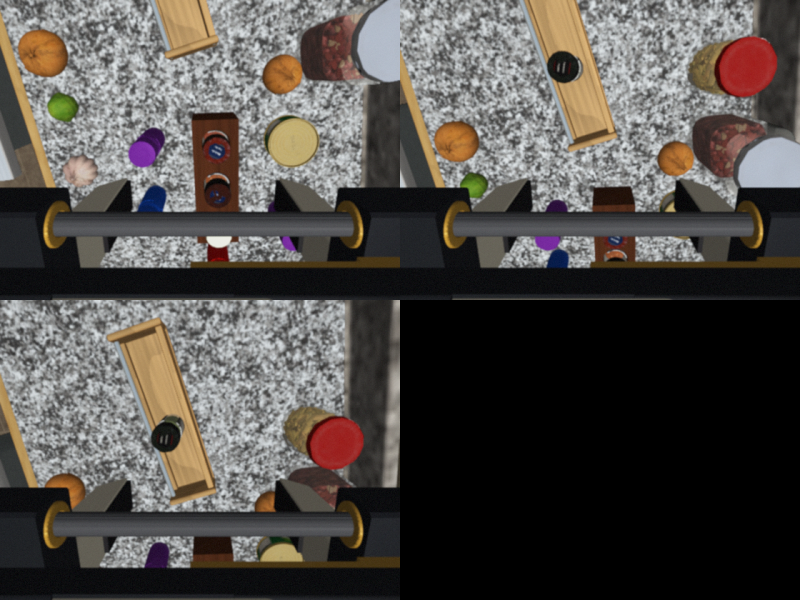

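Top left (w2) shows the two brown caps at about (304,206) and (304,268). The other two (w3, w4) show the rack turned a few degrees, with the black cap at (789-560,93) and (233,190) full-scale. Next: precise circles and corners, checked in an enlarged overlay.

```bash
cat >> h.py <<'E'
def cap(c,p,rad=20.5,R=14):
    "best cap-top circle near predicted world point p (gradient Hough with known radius)"
    q=proj(c,p); z=abs((c['pose'][:3,:3].T@(np.asarray(p)-c['pose'][:3,3]))[2]); r=rad*c['mtx'][0,0]/z
    g=cv2.cvtColor(c['image'],cv2.COLOR_RGB2GRAY);s=4;W=int(r+R)
    x0,y0=int(q[0])-W,max(int(q[1])-W,0);k=cv2.resize(g[y0:y0+2*W,x0:x0+2*W],None,fx=s,fy=s,interpolation=cv2.INTER_CUBIC)
    h=cv2.HoughCircles(cv2.GaussianBlur(k,(0,0),3),cv2.HOUGH_GRADIENT,1.5,400,param1=60,param2=8,minRadius=int(s*r*.95),maxRadius=int(s*r*1.08))
    return q,r,(None if h is None else np.r_[(h[0,0,:2]+.5)/s-.5+[x0,y0],h[0,0,2]/s])
E
python3 - <<'E'
from h import *
W={i:load(f'w{i}') for i in(1,2,3,4)}
V={i:cv2.resize(cv2.imread(f'pics/w{i}.png'),None,fx=4,fy=4,interpolation=cv2.INTER_CUBIC) for i in W}
for n,p,(i,j) in[('b1',(536,-125,114),(1,2)),('b2',(527,-198,114),(1,2)),('c',(507,141,115),(3,4))]:
    rs=[]
    for k in(i,j):
        q,r,h=cap(W[k],p);print(n,k,q.round(1),round(r,1),h)
        if h is not None: rs.append(ray(W[k],h[0],h[1]));cv2.circle(V[k],tuple((h[:2]*4+2).astype(int)),int(h[2]*4),(0,255,0),1);print(onz(W[k],h[0],h[1],p[2]).round(1))
    if len(rs)==2:print(n,tri(*rs))
def crop(k,x,y,w,h):
    return cv2.resize(V[k][y*4:(y+h)*4,x*4:(x+w)*4],(400,300))
def orig(k,x,y,w,h): return crop(k,x,y,w,h)
m=np.vstack([np.hstack([crop(1,220,80,160,150),crop(2,220,160,160,150)]),np.hstack([crop(3,150,0,180,220),crop(4,140,20,180,270)])])
cv2.imwrite('pics/m2.png',m)
E
```

```text
b1 1 [300.1 122.4] 21.7 [290.3125     138.9375      21.73749924]
[ 524.8 -139.1  114. ]
b1 2 [298.5 214. ] 20.3 [300.9375     201.3125      19.52499962]
[ 540.1 -112.2  114. ]
b1 (array([ 533.26809085, -153.6680572 ,  -39.09586618]), [np.float64(8.185471510146893), np.float64(8.185471510146925)])
b2 1 [300.1 197.8] 20.5 [305.1875     183.4375      20.03750038]
[ 533.8 -184.1  114. ]
b2 2 [298.8 280. ] 19.2 [304.5625     267.9375      19.14999962]
[ 534.8 -184.9  114. ]
b2 (array([ 534.29306118, -183.60226788,  116.65003153]), [np.float64(0.5557883857050117), np.float64(0.5557883857052237)])
c 3 [228.9  93.5] 22.2 [226.6875      92.8125      21.86249924]
[505.1 141.8 115. ]
c 4 [232.5 194.3] 20.6 [231.1875     192.4375      19.95000076]
[506. 143. 115.]
c (array([504.75558533, 141.9809203 , 110.00923822]), [np.float64(0.3463763584275378), np.float64(0.34637635842766573)])
```

View pics/m2.png

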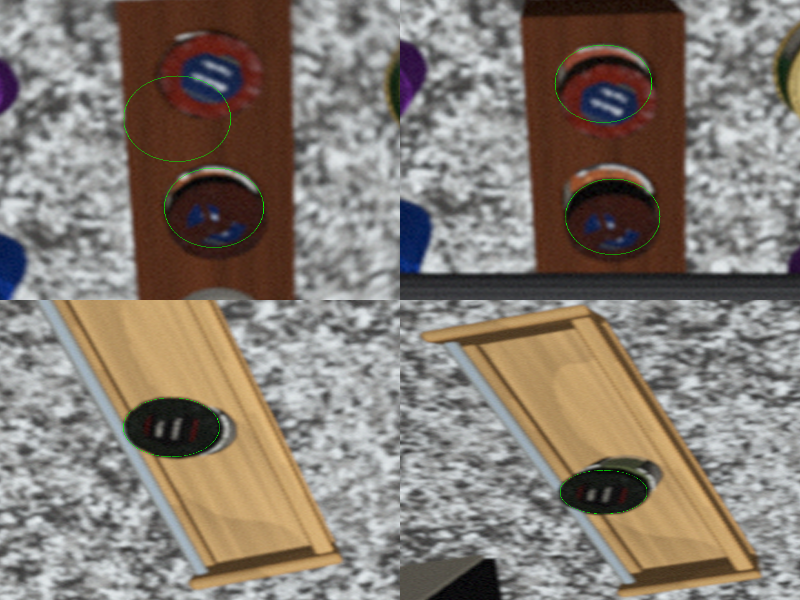

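The black cap fits well in both views. The brown-cap Hough fits are off, so I take the disc extents read from the crop: w1 (304.4,117.5) and (305.6,189), w2 (302.8,208.2) and (305.2,268.2). The rack cheek corners are visible in w3 and w4.

```bash
python3 - <<'E'
from h import *
a,b,c,d=[load(f'w{i}') for i in(1,2,3,4)]
for n,p,q in[('red',(304.4,117.5),(302.8,208.2)),('blu',(305.6,189),(305.2,268.2))]:
    P,e=tri(ray(a,*p),ray(b,*q));print(n,P.round(1),np.round(e,1),onz(a,*p,114).round(1),onz(b,*q,114).round(1))
print('near front',tri(ray(c,236.9,207.5),ray(d,239,281))[0].round(),'near back',tri(ray(c,303,188.4),ray(d,302,265.7))[0].round())
K=[onz(d,*p,65) for p in[(149.9,51.5),(225.5,27.2),(302,265.7),(239,281)]]
print(np.round(K),np.mean(K,0).round())
K=np.array(K);v=(K[0]+K[1]-K[2]-K[3])/2;print('len',np.linalg.norm(v),'yaw',np.arctan2(-v[0],v[1]))
# block edges in w1/w2: top corners z=75
for k,pts in((a,[(267.5,80),(336,78)]),(b,[(269,166.5),(333.5,165.5)])): print([onz(k,*p,75).round(1) for p in pts])
E
```

```text
red [ 541.  -121.4  107.4] [0.2 0.2] [ 540.5 -121.1  114. ] [ 541.1 -119.6  114. ]
blu [ 534.7 -194.5   94.1] [0.7 0.7] [ 533.6 -189.8  114. ] [ 535.5 -185.3  114. ]
near front [484.  15.  50.] near back [565.  30.  60.]
[[441. 289.  65.]
 [521. 301.  65.]
 [565.  32.  65.]
 [487.  22.  65.]] [504. 161.  65.]
len 271.3011393423402 yaw 0.16664326505732394
[array([509.5, -81.2,  75. ]), array([578.6, -88.6,  75. ])]
[array([511.1, -79.3,  75. ]), array([580.3, -87.8,  75. ])]
```

The numbers agree with the block geometry. The red-print cap is at (541,-121.5), the blue-print cap at (533.5,-190.5), and the block yaw is -0.11. The rack axis yaw is about 0.167, with jar C near its centreline. I'll take the red-print jar first, approaching from above.

```bash
python3 -m inch '[0,0,0,-0.015,0,0,-1, 0,0,0,-0.03,0,0,-1, 0,0,0,-0.03,0,0,-1, 0,0,0,-0.03,0,0,-1, 0,0,0,-0.03,0,0,-1, 0,0,0,-0.03,0,0,-1, 0,0,0,-0.03,0,0,-1, 0,0,0,-0.03,0,0,-1, 0,0,0,-0.03,0,0,-1, 0,0,0,-0.03,0,0,-1]'
python3 -m inch '[0,0,-0.009,-0.03,0.011,0,-1, 0,0,-0.009,-0.02,0.011,0,-1, 0,0,0,0,0,0.015,-1, 0,0,0,0,0,0.03,-1, 0,0,0,0,0,0.04,-1, 0,0,0,0,0,0.04,-1, 0,0,0,0,0,0.04,-1, 0,0,0,0,0,0.03,-1, 0,0,0,0,0,0.02,-1, 0,0,0,0,0,0,-1]'
python3 - <<'E'
from h import *
o=get_obs();p=o['tool_pos'];print(p,o['tcp_rot'],o['joint_positions'].round(2))
y=o['tcp_rot'][2];d=np.array([540.8,-121.5])-p[:2]
print('tx,ty units',d@[np.cos(y),np.sin(y)]/800,d@[np.sin(y),-np.cos(y)]/800)
d=load('w4');C=np.array([505.4,142.3])
for n,p,z in[('rail',[(165.7,60.5),(243.5,272)],49),]:
    A,B=[onz(d,*q,z)[:2] for q in p];t=(A-B)/np.linalg.norm(A-B);print(n,A,B,t,'dist C',np.cross(np.r_[t,0],np.r_[C-B,0])[2])
c=save('wrist','w5')
E
```

```text
time: 5.3
tool_pos: [527.1, -82.5, 331.6]
tcp_rot: [3.141, 0.001, 1.429]
contact_force: [0.2, -0.0, -0.4]
grip_width: 92.3
finger_force: 0.0
time: 6.13
tool_pos: [537.5, -122.4, 156.0]
tcp_rot: [-3.135, -0.001, 1.457]
contact_force: [0.3, -0.7, 0.3]
grip_width: 91.6
finger_force: 0.0
[ 537.50729414 -122.44441527  156.00153316] [-3.13466130e+00 -9.68825692e-04  1.45656662e+00] [-0.36  0.47  1.56 -0.    1.11 -0.25]
tx,ty units 0.001641959742983027 0.003954501336153147
rail [450.49963982 280.45474382] [491.57791843  26.05695015] [-0.15940784  0.98721281] dist C -32.1753896406655
```

View pics/w5.png

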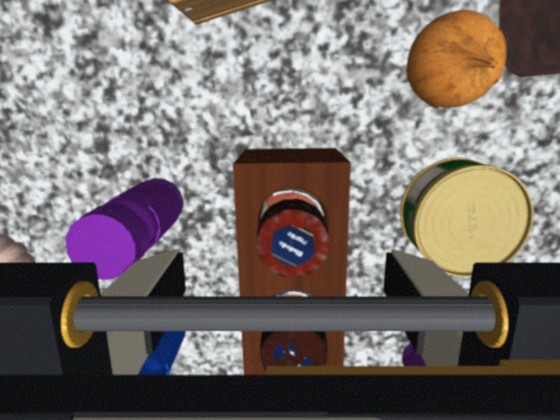

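The red-print cap sits between the open fingers, its centre at about (292,239). The purple jar at (105,245), the tin and the onion are all clear of the finger path. I'll check the cap point once more, then descend.

```bash
python3 - <<'E'
from h import *
print(onz(load('w5'),292,239,114).round(1))
E
python3 -m inch '[0,0,0,0.002,0.004,0.01,-1, 0,0,0,0,0,0.015,-1, 0,0,0,0,0,0.015,-1, 0,0,0,0,0,0.015,-1, 0,0,0,0,0,0.01,-1, 0,0,0,0,0,0.008,-1, 0,0,0,0,0,0.004,-1, 0,0,0,0,0,0,-1]'
```

```text
[ 541.5 -119.   114. ]
time: 6.85
tool_pos: [544.0, -120.0, 97.6]
tcp_rot: [-3.142, 0.0, 1.459]
contact_force: [-0.1, -0.0, -0.5]
grip_width: 91.6
finger_force: 0.0
```

```bash
python3 -m inch '[0,0,0,0,-0.003,0.004,-1, 0,0,0,0,0,0.002,-1, 0,0,0,0,0,0,-1]'
python3 -m inch '[0,0,0,0,0,0,0.3, 0,0,0,0,0,0,1, 0,0,0,0,0,0,1, 0,0,0,0,0,0,1, 0,0,0,0,0,0,1, 0,0,0,0,0,0,1]'
```

```text
time: 7.1
tool_pos: [541.4, -119.5, 92.9]
tcp_rot: [-3.142, 0.0, 1.459]
contact_force: [0.1, -0.7, 0.3]
grip_width: 91.7
finger_force: 0.0
time: 7.6
tool_pos: [541.6, -119.5, 93.0]
tcp_rot: [3.141, 0.0, 1.459]
contact_force: [0.4, 0.0, -0.1]
grip_width: 56.4
finger_force: 0.0
```

```bash
python3 -m inch '[0,0,0,0,0,0,1, 0,0,0,0,0,0,1, 0,0,0,0,0,0,1, 0,0,0,0,0,0,1, 0,0,0,0,0,0,1]'
```

```text
time: 8.02
tool_pos: [541.6, -119.5, 92.9]
tcp_rot: [3.141, 0.0, 1.459]
contact_force: [-0.1, -0.5, -0.2]
grip_width: 40.4
finger_force: 30.0
```

Gripped at 40.4 mm with no side load. Now the straight lift.

```bash
python3 -m inch '[0,0,0,0,0,-0.004,1, 0,0,0,0,0,-0.008,1, 0,0,0,0,0,-0.012,1, 0,0,0,0,0,-0.015,1, 0,0,0,0,0,-0.018,1, 0,0,0,0,0,-0.02,1, 0,0,0,0,0,-0.02,1, 0,0,0,0,0,-0.02,1, 0,0,0,0,0,-0.018,1, 0,0,0,0,0,-0.012,1]'
python3 -m inch '[0,0,0,0,0,-0.006,1, 0,0,0,0,0,0,1]'
python3 - <<'E'
from h import *
o=get_obs();p=o['tool_pos'];y=o['tcp_rot'][2];print(p,o['contact_force'])
for n,t in(('front',(440,110)),('near',(515,83)),('far',(495,201))):
    d=np.array(t)-p[:2];print(n,d@[np.cos(y),np.sin(y)]/800,d@[np.sin(y),-np.cos(y)]/800)
E
```

```text
time: 8.85
tool_pos: [542.1, -119.7, 213.1]
tcp_rot: [3.139, 0.001, 1.459]
contact_force: [0.7, 0.7, -1.0]
grip_width: 40.2
finger_force: 30.0
time: 9.02
tool_pos: [542.0, -119.6, 216.7]
tcp_rot: [3.139, 0.001, 1.459]
contact_force: [0.3, 0.2, -1.9]
grip_width: 39.9
finger_force: 30.0
[ 541.98988676 -119.64582363  216.66033608] [ 0.3059452   0.1677816  -1.87880498]
front 0.27101410382980545 -0.15876480663919568
near 0.2479511105756865 -0.061830688073231166
far 0.3917338791737297 -0.1031558069996368
```

```bash
python3 -m inch '[0,0,0,0.006,-0.003,0,1, 0,0,0,0.014,-0.007,0,1, 0,0,0,0.022,-0.012,0,1, 0,0,0,0.025,-0.013,0,1, 0,0,0,0.025,-0.013,0,1, 0,0,0,0.025,-0.013,0,1, 0,0,0,0.025,-0.013,0,1, 0,0,0,0.025,-0.013,0,1, 0,0,0,0.025,-0.013,0,1, 0,0,0,0.025,-0.013,0,1]'
python3 -m inch '[0,0,0,0.025,-0.013,0,1, 0,0,0,0.025,-0.013,0,1, 0,0,0,0.025,-0.013,0,1, 0,0,0,0.025,-0.013,0,1, 0,0,0,0.022,-0.012,0,1, 0,0,0,0.016,-0.01,0,1, 0,0,0,0.01,-0.006,0,1, 0,0,0,0.004,-0.002,0,1, 0,0,0,0,0,0,1]'
python3 -m inch '[0,0,0,0.001,0.006,0,1, 0,0,0,0.003,0.012,0,1, 0,0,0,0.004,0.016,0,1, 0,0,0,0.005,0.018,0,1, 0,0,0,0.005,0.016,0,1, 0,0,0,0.004,0.014,0,1, 0,0,0,0.002,0.008,0,1, 0,0,0,0,0,0,1]'
python3 - <<'E'
from h import *
o=get_obs();p=o['tool_pos'];y=o['tcp_rot'][2];print(p,o['contact_force'])
for n,t in(('far',(495.5,201)),):
    d=np.array(t)-p[:2];print(n,d@[np.cos(y),np.sin(y)]/800,d@[np.sin(y),-np.cos(y)]/800)
save('wrist','w6')
E
```

```text
time: 9.85
tool_pos: [469.4, 64.9, 214.4]
tcp_rot: [-3.14, -0.0, 1.459]
contact_force: [-0.3, 0.3, -0.9]
grip_width: 40.0
finger_force: 30.0
time: 10.6
tool_pos: [418.8, 191.8, 214.9]
tcp_rot: [-3.141, 0.0, 1.46]
contact_force: [0.1, 0.1, -1.3]
grip_width: 40.0
finger_force: 30.0
time: 11.27
tool_pos: [495.1, 201.6, 214.8]
tcp_rot: [3.141, 0.0, 1.457]
contact_force: [-0.2, 0.0, -1.2]
grip_width: 40.0
finger_force: 30.0
[495.11824704 201.63757932 214.78466646] [-0.24638568  0.00440628 -1.21545745]
far -0.00073774203527849 0.0005644607477333113
```

View pics/w6.png

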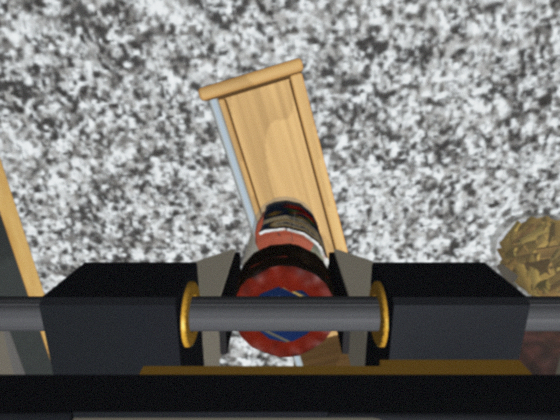

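The jar hangs upright above the rack floor, its bottom rim at about (288,215). The rail runs from (213,105) to (252,225) and the back board from (295,75) to (338,250). I'll check the centring on the floor.

```bash
python3 - <<'E'
from h import *
d=load('w6')
C=get_obs()['tool_pos'][:2]
for n,p,z in[('rail',[(213,105),(252,225)],49),('back inner',[(293,75),(334,250)],60),('back outer',[(301,75),(344,250)],60)]:
    A,B=[onz(d,*q,z)[:2] for q in p];t=(A-B)/np.linalg.norm(A-B);e=C-B;print(n,t.round(3),'dist',(t[0]*e[1]-t[1]*e[0]).round(1))
print('cheek outer mid',((onz(d,205,92,65)+onz(d,300,65,65))/2).round())
E
```

```text
rail [-0.163  0.987] dist -34.4
back inner [-0.136  0.991] dist 30.4
back outer [-0.153  0.988] dist 37.7
cheek outer mid [481. 294.  65.]
```

It is centred to within 1–2 mm. Lowering now, with the last part slow.

```bash
python3 -m inch '[0,0,0,0,0,0.006,1, 0,0,0,0,0,0.012,1, 0,0,0,0,0,0.018,1, 0,0,0,0,0,0.02,1, 0,0,0,0,0,0.02,1, 0,0,0,0,0,0.02,1, 0,0,0,0,0,0.018,1, 0,0,0,0,0,0.014,1, 0,0,0,0,0,0.01,1, 0,0,0,0,0,0.005,1]'
python3 -m inch '[0,0,0,0,0,0,1, 0,0,0,0,0,0.0025,1, 0,0,0,0,0,0.0025,1, 0,0,0,0,0,0,1]'
```

```text
time: 12.15
tool_pos: [492.1, 202.1, 99.4]
tcp_rot: [-3.139, 0.001, 1.459]
contact_force: [0.3, -0.3, -1.8]
grip_width: 40.0
finger_force: 30.0
time: 12.48
tool_pos: [493.4, 202.3, 97.1]
tcp_rot: [3.141, -0.0, 1.459]
contact_force: [1.1, -1.0, -1.3]
grip_width: 40.1
finger_force: 30.0
```

```bash
python3 -m inch '[0,0,0,0,0.001,0.0015,1, 0,0,0,0,0,0.001,1, 0,0,0,0,0,0,1]'; python3 -m inch '[0,0,0,0,0,0.001,1, 0,0,0,0,0,0,1, 0,0,0,0,0,0,1]'
```

```text
time: 12.73
tool_pos: [494.1, 202.2, 94.9]
tcp_rot: [3.141, 0.0, 1.459]
contact_force: [0.7, -0.2, -1.4]
grip_width: 40.2
finger_force: 30.0
time: 12.98
tool_pos: [494.0, 202.2, 94.1]
tcp_rot: [3.142, 0.0, 1.459]
contact_force: [0.2, 0.4, -2.0]
grip_width: 40.1
finger_force: 30.0
```

```bash
python3 -m inch '[0,0,0,0,0,0.0008,1, 0,0,0,0,0,0,1, 0,0,0,0,0,0,1]'; python3 -m inch '[0,0,0,0,0,0.0008,1, 0,0,0,0,0,0,1, 0,0,0,0,0,0,1]'
```

```text
time: 13.23
tool_pos: [494.2, 202.2, 93.8]
tcp_rot: [3.141, -0.0, 1.459]
contact_force: [-0.4, 0.1, 3.2]
grip_width: 40.3
finger_force: 30.0
time: 13.48
tool_pos: [494.3, 202.3, 93.8]
tcp_rot: [3.141, -0.0, 1.459]
contact_force: [-2.5, -1.5, 8.6]
grip_width: 40.4
finger_force: 30.0
```

Contact at the expected height (+8.6 N). Release, rise and go over to the second jar.

```bash
python3 -m inch '[0,0,0,0,0,-0.0008,0, 0,0,0,0,0,0,-1, 0,0,0,0,0,0,-1, 0,0,0,0,0,0,-1, 0,0,0,0,0,0,-1, 0,0,0,0,0,0,-1, 0,0,0,0,0,0,-1, 0,0,0,0,0,0,-1]'
python3 -m inch '[0,0,0,0,0,-0.006,-1, 0,0,0,0,0,-0.012,-1, 0,0,0,0,0,-0.018,-1, 0,0,0,0,0,-0.024,-1, 0,0,0,0,0,-0.024,-1, 0,0,0,0,0,-0.024,-1, 0,0,0,0,0,-0.02,-1, 0,0,0,0,0,-0.012,-1, 0,0,0,0,0,-0.006,-1, 0,0,0,0,0,0,-1]'
python3 - <<'E'
from h import *
save('wrist','w7')
E
```

```text
time: 14.15
tool_pos: [494.0, 202.2, 93.3]
tcp_rot: [-3.141, 0.0, 1.459]
contact_force: [0.1, 0.4, 0.1]
grip_width: 88.0
finger_force: 0.0
time: 14.98
tool_pos: [494.4, 202.3, 211.4]
tcp_rot: [3.14, -0.001, 1.459]
contact_force: [0.6, 0.8, 0.4]
grip_width: 91.6
finger_force: 0.0
```

View pics/w7.png

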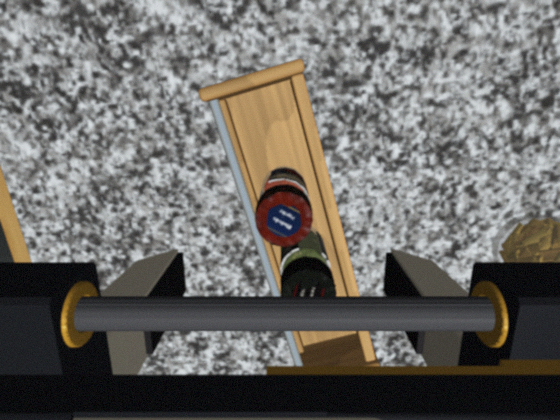

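The first jar stands upright behind the rail (cap at (285,217)), next to the black cap (at (307,280)). Now the second jar.

```bash
python3 -m inch '[0,0,0,-0.014,0.003,0,-1, 0,0,0,-0.028,0.006,0,-1, 0,0,0,-0.03,0.0065,0,-1, 0,0,0,-0.03,0.0065,0,-1, 0,0,0,-0.03,0.0065,0,-1, 0,0,0,-0.03,0.0065,0,-1, 0,0,0,-0.03,0.0065,0,-1, 0,0,0,-0.03,0.0065,0,-1, 0,0,0,-0.03,0.0065,0,-1, 0,0,0,-0.03,0.0065,0,-1]'
python3 -m inch '[0,0,0,-0.03,0.0065,0,-1, 0,0,0,-0.03,0.0065,0,-1, 0,0,0,-0.03,0.0065,0,-1, 0,0,0,-0.03,0.0065,0,-1, 0,0,0,-0.03,0.0065,0,-1, 0,0,0,-0.028,0.006,0,-1, 0,0,0,-0.018,0.004,0,-1, 0,0,0,-0.004,0.001,0,-1, 0,0,0,0,0,0,-1]'
python3 - <<'E'
from h import *
save('wrist','w8')
o=get_obs();p=o['tool_pos'];y=o['tcp_rot'][2];print(p,o['tcp_rot'])
d=np.array((533.8,-189.8))-p[:2];print(d@[np.cos(y),np.sin(y)]/800,d@[np.sin(y),-np.cos(y)]/800)
E
```

```text
time: 15.87
tool_pos: [516.5, -29.3, 209.1]
tcp_rot: [-3.139, 0.0, 1.459]
contact_force: [0.4, -0.3, 0.4]
grip_width: 91.9
finger_force: 0.0
time: 16.62
tool_pos: [533.5, -191.0, 209.4]
tcp_rot: [-3.14, -0.001, 1.457]
contact_force: [-0.5, 0.4, 1.0]
grip_width: 92.0
finger_force: 0.0
[ 533.56688034 -189.98387647  209.61909935] [-3.14024552e+00 -8.92591840e-04  1.45815122e+00]
0.0002611442490424354 0.0002637164901096605
```

View pics/w8.png

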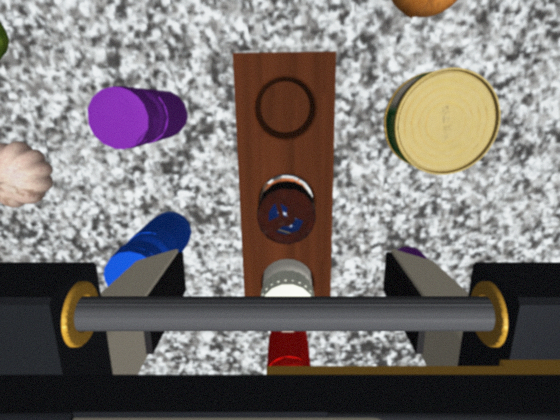

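The blue-print brown cap is at (287,212) between the open fingers, with the pocket vacated by the first jar at (286,107). The blue jar at (150,245) is left of the left finger. I'll descend, then close.

```bash
python3 - <<'E'
from h import *
print(onz(load('w8'),287,213,114).round(1))
E
python3 -m inch '[0,0,0,0,0,0.008,-1, 0,0,0,0,0,0.016,-1, 0,0,0,0,0,0.022,-1, 0,0,0,0,0,0.024,-1, 0,0,0,0,0,0.022,-1, 0,0,0,0,0,0.018,-1, 0,0,0,0,0,0.014,-1, 0,0,0,0,0,0.01,-1, 0,0,0,0,0,0.007,-1, 0,0,0,0,0,0,-1]'
```

```text
[ 535.2 -188.8  114. ]
time: 17.5
tool_pos: [533.5, -189.3, 96.4]
tcp_rot: [-3.14, -0.001, 1.46]
contact_force: [0.4, -0.7, 0.3]
grip_width: 91.9
finger_force: 0.0
```

```bash
python3 -m inch '[0,0,0,0,0.001,0.003,-1, 0,0,0,0,0,0.0015,0, 0,0,0,0,0,0,1, 0,0,0,0,0,0,1, 0,0,0,0,0,0,1, 0,0,0,0,0,0,1, 0,0,0,0,0,0,1, 0,0,0,0,0,0,1, 0,0,0,0,0,0,1, 0,0,0,0,0,0,1]'
python3 -m inch '[0,0,0,0,0,0,1, 0,0,0,0,0,0,1, 0,0,0,0,0,0,1, 0,0,0,0,0,0,1]'
```

```text
time: 18.33
tool_pos: [534.8, -190.4, 93.9]
tcp_rot: [3.142, 0.0, 1.459]
contact_force: [0.0, -0.3, 0.4]
grip_width: 40.6
finger_force: 30.0
time: 18.67
tool_pos: [534.8, -190.4, 93.9]
tcp_rot: [3.142, 0.0, 1.459]
contact_force: [-0.3, -0.5, 0.3]
grip_width: 40.0
finger_force: 30.0
```

Gripped. Lifting straight up, then carrying to the front of the rack.

```bash
python3 -m inch '[0,0,0,0,0,-0.004,1, 0,0,0,0,0,-0.008,1, 0,0,0,0,0,-0.012,1, 0,0,0,0,0,-0.016,1, 0,0,0,0,0,-0.02,1, 0,0,0,0,0,-0.022,1, 0,0,0,0,0,-0.022,1, 0,0,0,0,0,-0.02,1, 0,0,0,0,0,-0.018,1, 0,0,0,0,0,-0.012,1]'
python3 -m inch '[0,0,0,0,0,-0.005,1, 0,0,0,0,0,0,1, 0,0,0,0.006,-0.003,0,1, 0,0,0,0.014,-0.007,0,1, 0,0,0,0.022,-0.011,0,1, 0,0,0,0.025,-0.012,0,1, 0,0,0,0.025,-0.012,0,1, 0,0,0,0.025,-0.012,0,1, 0,0,0,0.025,-0.012,0,1, 0,0,0,0.025,-0.012,0,1]'
python3 -m inch '[0,0,0,0.025,-0.012,0,1, 0,0,0,0.025,-0.012,0,1, 0,0,0,0.025,-0.012,0,1, 0,0,0,0.025,-0.012,0,1, 0,0,0,0.022,-0.011,0,1, 0,0,0,0.016,-0.009,0,1, 0,0,0,0.01,-0.005,0,1, 0,0,0,0.004,-0.002,0,1, 0,0,0,0,0,0,1]'
python3 - <<'E'
from h import *
o=get_obs();p=o['tool_pos'];y=o['tcp_rot'][2];print(p,o['tcp_rot'])
d=np.array((515.,83))-p[:2];print(d@[np.cos(y),np.sin(y)]/800,d@[np.sin(y),-np.cos(y)]/800)
E
```

```text
time: 19.5
tool_pos: [535.3, -190.6, 219.7]
tcp_rot: [3.139, 0.001, 1.459]
contact_force: [1.0, -0.5, -0.4]
grip_width: 40.2
finger_force: 30.0
time: 20.33
tool_pos: [483.8, -48.4, 220.2]
tcp_rot: [-3.139, -0.001, 1.459]
contact_force: [0.9, -0.2, -0.8]
grip_width: 40.2
finger_force: 30.0
time: 21.08
tool_pos: [438.7, 77.8, 220.8]
tcp_rot: [-3.141, 0.0, 1.46]
contact_force: [1.0, -0.8, -2.3]
grip_width: 40.3
finger_force: 30.0
[438.72706599  77.79165194 220.77940175] [-3.14098632e+00  1.61014311e-04  1.46008742e+00]
0.017004146502507672 0.09403819962598674
```

```bash
python3 -m inch '[0,0,0,0.001,0.006,0,1, 0,0,0,0.002,0.012,0,1, 0,0,0,0.003,0.016,0,1, 0,0,0,0.003,0.019,0,1, 0,0,0,0.003,0.018,0,1, 0,0,0,0.003,0.014,0,1, 0,0,0,0.002,0.008,0,1, 0,0,0,0,0.0015,0,1, 0,0,0,0,0,0,1]'
python3 -m inch '[0,0,0,0,0,0.006,1, 0,0,0,0,0,0.012,1, 0,0,0,0,0,0.018,1, 0,0,0,0,0,0.02,1, 0,0,0,0,0,0.02,1, 0,0,0,0,0,0.02,1, 0,0,0,0,0,0.018,1, 0,0,0,0,0,0.014,1, 0,0,0,0,0,0.01,1, 0,0,0,0,0,0.005,1]'
python3 -m inch '[0,0,0,0,0,0.004,1, 0,0,0,0,0,0,1]'
```

```text
time: 21.83
tool_pos: [516.3, 81.7, 220.6]
tcp_rot: [-3.141, 0.0, 1.458]
contact_force: [-0.7, 0.7, -0.2]
grip_width: 39.8
finger_force: 30.0
time: 22.67
tool_pos: [514.9, 82.2, 105.2]
tcp_rot: [-3.139, 0.0, 1.459]
contact_force: [0.8, -0.2, -1.2]
grip_width: 40.1
finger_force: 30.0
time: 22.83
tool_pos: [515.7, 82.2, 103.1]
tcp_rot: [-3.141, 0.0, 1.459]
contact_force: [-0.3, -0.3, -0.9]
grip_width: 40.3
finger_force: 30.0
```

```bash
python3 -m inch '[0,0,0,0,0,0.003,1, 0,0,0,0,0,0.003,1, 0,0,0,0,0,0.002,1, 0,0,0,0,0,0,1]';  python3 -m inch '[0,0,0,0,0,0.001,1, 0,0,0,0,0,0,1, 0,0,0,0,0,0,1]'; python3 -m inch '[0,0,0,0,0,0.0008,1, 0,0,0,0,0,0,1, 0,0,0,0,0,0,1]'
```

```text
time: 23.17
tool_pos: [515.9, 82.2, 96.9]
tcp_rot: [-3.142, 0.0, 1.459]
contact_force: [-0.6, -0.5, -1.0]
grip_width: 40.6
finger_force: 30.0
time: 23.42
tool_pos: [516.0, 82.2, 96.3]
tcp_rot: [3.141, 0.0, 1.459]
contact_force: [-0.5, -0.2, -0.1]
grip_width: 40.5
finger_force: 30.0
time: 23.67
tool_pos: [516.0, 82.2, 95.6]
tcp_rot: [-3.142, 0.0, 1.459]
contact_force: [0.6, -0.6, -0.6]
grip_width: 40.3
finger_force: 30.0
```

```bash
python3 -m inch '[0,0,0,0,0,0.0008,1, 0,0,0,0,0,0,1, 0,0,0,0,0,0,1]'; python3 -m inch '[0,0,0,0,0,0.0006,1, 0,0,0,0,0,0,1, 0,0,0,0,0,0,1]'
```

```text
time: 23.92
tool_pos: [516.0, 82.2, 95.0]
tcp_rot: [-3.142, 0.0, 1.459]
contact_force: [-0.1, -0.3, -0.5]
grip_width: 39.7
finger_force: 30.0
time: 24.17
tool_pos: [516.0, 82.2, 94.9]
tcp_rot: [3.141, 0.0, 1.459]
contact_force: [-1.5, -0.2, 5.7]
grip_width: 40.3
finger_force: 30.0
```

Contact at +5.7 N. Release, rise, and look from a distance.

```bash
python3 -m inch '[0,0,0,0,0,-0.0005,0, 0,0,0,0,0,0,-1, 0,0,0,0,0,0,-1, 0,0,0,0,0,0,-1, 0,0,0,0,0,0,-1, 0,0,0,0,0,0,-1, 0,0,0,0,0,0,-1, 0,0,0,0,0,0,-1]'
python3 -m inch '[0,0,0,0,0,-0.006,-1, 0,0,0,0,0,-0.012,-1, 0,0,0,0,0,-0.018,-1, 0,0,0,0,0,-0.024,-1, 0,0,0,0,0,-0.03,-1, 0,0,0,0,0,-0.03,-1, 0,0,0,0,0,-0.03,-1, 0,0,0,0,0,-0.03,-1, 0,0,0,0,0,-0.02,-1, 0,0,0,0,0,-0.01,-1]'
python3 -m inch '[0,0,0,0.015,0,0,-1, 0,0,0,0.03,0,0,-1, 0,0,0,0.03,0,0,-1, 0,0,0,0.03,0,0,-1, 0,0,0,0.015,0,0,-1, 0,0,0,0,0,0,-1]'
python3 - <<'E'
from h import *
a=save('wrist','w9')['image'];b=save('scene','s9')['image'][110:290,180:420]
m=np.hstack([cv2.resize(a,(390,292)),cv2.resize(b,(400,292),interpolation=cv2.INTER_CUBIC)]);cv2.imwrite('pics/m9.png',m[:,:,::-1])
E
```

```text
time: 24.83
tool_pos: [516.0, 82.2, 94.9]
tcp_rot: [3.142, 0.0, 1.459]
contact_force: [0.9, -0.9, 0.2]
grip_width: 88.0
finger_force: 0.0
time: 25.67
tool_pos: [516.8, 82.3, 266.4]
tcp_rot: [3.136, -0.001, 1.459]
contact_force: [-0.8, 0.3, -0.8]
grip_width: 92.2
finger_force: 0.0
time: 26.17
tool_pos: [526.1, 180.2, 261.6]
tcp_rot: [-3.14, -0.0, 1.462]
contact_force: [0.3, -0.1, -0.2]
grip_width: 91.9
finger_force: 0.0
```

View pics/m9.png

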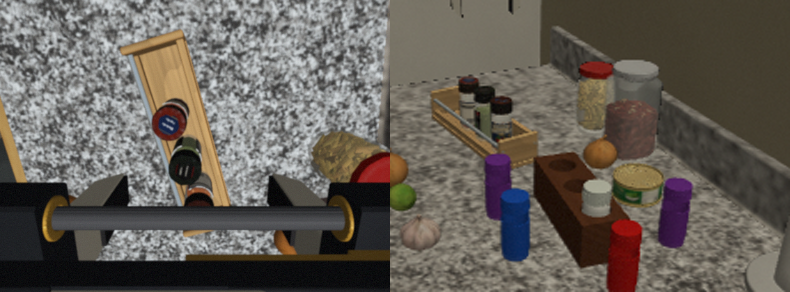

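All three jars stand upright in the rack (scene crop at about (468,95), (484,108) and (502,118)). The white jar is still in the block at (596,197), and everything else is where it was. Handing in.

```bash
python3 -c "
from plant import close_job
print(close_job())"
```

```text
the job is handed in; nothing more can be done
None
```

I handed the job in at about 26 s: both brown-capped jars stand upright in the rack, one on each side of the black-capped jar, and the last pictures show the white jar still in the block and nothing else moved.

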